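# Slide the sign board out over the edge of the display step

## Robot

A 7-joint arm with a two-finger parallel gripper is mounted at the origin on a cart in front of the work surface, level with it; the furniture and walls round the work are solid. World frame = base frame: x ahead of the robot, y to its left, z up, the work surface at z = 0. Lengths are in m, angles in rad, forces in N, time in s.
With the tool pointing down it reaches from about 0.425 to 0.875 m from the base axis. Payload 8.4 kg.
Tool frame: the origin (TCP) lies at the very end of the fingers, on their centre line; the grasp point (between the pads) lies 19 mm behind it (manip.hold_point_z is the distance from the TCP to the grasp point, in m); z points along the fingers, y is the line along which they close (so a half turn about z gives the same grasp; the last joint's range is limited). The gripper opens to 85 mm and grips with 20 to 120 N. Pads are 22 mm wide; open, the fingers measure 114 mm over their backs; the gripper's body (76 mm by 85 mm) begins 54 mm behind the grasp point. The pads swing forward as they close: fully open they stand 13 mm farther back than shut.
Start: joints at [-1.322, 0.333, 0.04, 1.465, -0.013, 1.343, -0.059], TCP at [0.222, 0.611, 0.231] pointing down, gripper open.
Joint ranges: [-2.58, 2.58], [-0.38, 2.09], [-1.3, 1.39], [0.25, 2.4], [-1.5, 4.64], [0.08, 2.09], [-2.65, 2.65]. Speed limits (rad/s): [2.22, 2.22, 2.79, 2.79, 3.14, 3.14, 3.14].

## Interface

Orientations are given as a unit quaternion [w, x, y, z].
In Python, from station import manip, claw, kinematics, cams gives the robot as it stands. Calls block until the motion is done:
- manip.goto(position, orientation): joint-space move of the TCP to a pose.
- manip.move_linear(position, vel=0.15, rotation=None, threshold=None): straight line of the TCP; rotation=None keeps the orientation; vel is the mean speed in m/s. With threshold (N) it stops when the force on the tool has changed by that much, and returns True; else False.
- manip.move_j(angles): joint-space move.
- claw.move_gripper(opening): finger opening in m; the grip force is fixed at half the most; returns when the fingers have stopped.
- manip.sleep(seconds).
- kinematics.ik(position, orientation): joint angles nearest the present ones, or None.
- manip.state(): the state.
- cams.read_camera(name): name is "side" or "top" or "wrist"; returns a dict with "pixels" (400x640x3 uint8, blue, green, red), "intrinsics" (3x3 intrinsics, pixels), "R" (3x3) and "t" (3): a world point X has camera coordinates R X + t; the wrist camera has in their place "tool_from_camera" (4x4, takes a point from camera to tool coordinates, whose origin is the TCP and whose axes are the flange's). Camera axes: x right, y down, z forward; pixel columns grow to the right and rows downward; lengths in m; the calibration is good to about 2 mm. The wrist camera is an equidistant fisheye: a pixel r from the principal point sees the ray r / f radians off the axis. A picture is of the moment at which its call begins: read the wrist's pose just before it. There is no depth.
A pose or a line that the arm cannot do raises manip.PlanningError and nothing moves.
- manip.hand_in(): hands the job in; it is judged then, once.
The state is a dict: "time": time; "joints": joint angles; "joint_vel": joint speeds; "effort": joint torques, N m; "ee_pos": TCP position; "orientation": TCP orientation; "force": force on the tool from outside, world axes, zero at the start; "ft_torque": the same for the moment, N m; "finger_gap": finger opening in m; "gripper_force": force on a finger pad.
Only numpy, scipy, OpenCV 4.12 (cv2) and the standard library are available. Lean on these libraries where they do the work, as an engineer would, in place of code of your own. Each camera call takes 0.05 s, during which the arm holds its last target. There are 200 camera calls.

## Task

On the low plywood step lie two wooden boards; slide the one with the hanging hole forward, towards you, until its holed end overhangs the front edge of the step by 40 mm and is square to that edge, so that a cord can be threaded through the hole: the pale line across the board then lies right above the edge. Only push or drag it along the step with your fingers, never pinching or lifting it or letting it tip, and leave the plain board, the brass weight and everything else where they are.

Things in the scene. Friction and masses are not known exactly. Their poses are not given: they have to be found in the camera images.
- step: fixed plywood display step, 260 mm deep (x) by 420 mm wide (y) by 60 mm high with a flat top; origin at the centre of its underside, x points from its front edge (nearest the robot) to its back, z up; its place and yaw vary
- step_edge (a point): middle of the front top edge of the step (130 mm in front of the step's centre, 60 mm above the work surface); axes as the step's
- sign_board: loose dark wooden board on the left or right half of the step, 130 mm long (x), 100 mm wide (y), 8 mm thick, about 0.12 kg; a 20 mm hole centred 20 mm from its front (-x) end, a thin pale line across its top 40 mm from that end; origin at the centre of its underside, x from the holed end to the back end, z up; starts wholly on the step, up to 13 degrees askew to it, free room behind it
- sign_line (a point): the point midway along the pale line, projected to the underside of the sign board (25 mm towards the holed end from the board's centre)
- sign_back (a point): middle of the sign board's back end face (the end away from the robot), at half thickness, 4 mm above the step's top
- plain_board: loose dark wooden board of the same 130 x 100 x 8 mm size without hole or line, on the other half of the step; origin at the centre of its underside; must stay where it is
- weight: loose brass check weight with a knob, 24 mm across and 34 mm tall, standing on the step between the two boards; origin at the centre of its underside; must stay where it is
- dosing_cup: loose open steel cup, 60 mm across and 62 mm tall, on the work surface left of the step; origin at the centre of its underside; must stay where it is
- label_roll: loose roll of white labels, 82 x 89 mm and 33 mm tall, lying on the work surface right of the step; origin at the centre of its underside; must stay where it is
- brew_timer: loose round minute timer, 62 mm across and 40 mm tall, on the work surface left of the step, behind the cup; origin at the centre of its underside; must stay where it is
Not all that is in view belongs to the job. What is shaped like the sign_board but purple is not meant.

How it is judged:
By the outcome, as a careful person would: the job done as asked, in the order asked, and still so for the second after the job is handed in, with the robot touching nothing.
It also fails if it takes over 48 s, if anything falls off the work surface, if the arm or the gripper's body presses on something with over 40 N, if the wrist force passes 120 N, or if a joint passes its speed limit or range.

## Working session

There is one attempt and no reset: what is moved stays moved. The work goes in short steps, each a Python script; the robot and the scene stay as the last script left them, time stands still between calls to the robot, and variables do not carry over. Pictures are saved under pics/ and viewed, at most 10 in all, crops included, and the job is handed in when it is done.

```bash
mkdir -p pics; ls
python3 - <<'E'
from station import manip, claw, kinematics, cams
import cv2
for n in ("top","side"):
    c=cams.read_camera(n); cv2.imwrite(f"pics/{n}0.png",c["pixels"]); print(n,c["intrinsics"].tolist(),c["R"].round(4).tolist(),c["t"].round(4).tolist())
s=manip.state(); print(s["time"],s["ee_pos"],s["orientation"],s["finger_gap"])
E
```

```text
pics
top [[402.3278069076708, 0.0, 322.32596039872834], [0.0, 402.3278069076708, 202.10835387884114], [0.0, 0.0, 1.0]] [[-0.0245, -0.9996, -0.0115], [-0.99, 0.0259, -0.1383], [0.1386, 0.008, -0.9903]] [-0.0055, 0.5182, 1.1479]
side [[393.3911618378143, 0.0, 310.54355343747415], [0.0, 393.3911618378143, 193.78985816052676], [0.0, 0.0, 1.0]] [[0.9169, -0.3986, -0.0207], [-0.2746, -0.5923, -0.7575], [0.2897, 0.7002, -0.6525]] [-0.476, 0.1851, 1.0987]
0.1 [0.22141595 0.61071111 0.23051322] [-8.28021741e-05  1.73038405e-01  9.84914819e-01 -7.08657060e-04] 0.08589303261455734
```

View pics/top0.png

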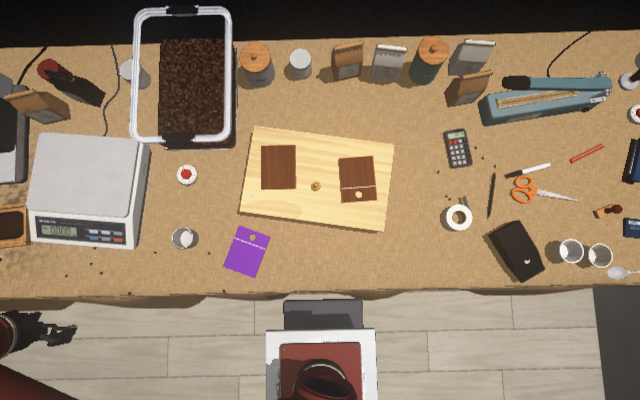

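View pics/side0.png

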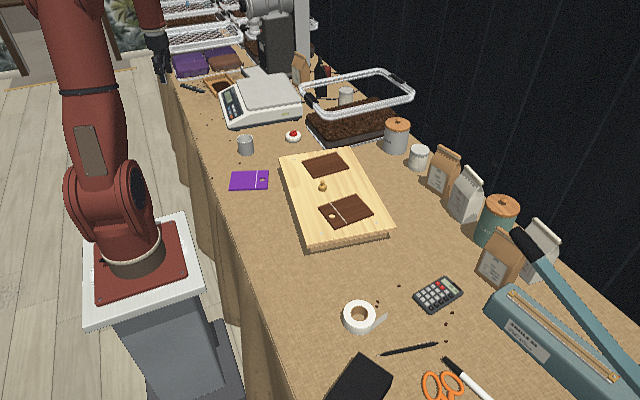

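The sign board is the right-hand one, with the pale line and the hole at about (359,195) in the top view and (333,216) in the side view. The board at (278,167) is plain, and the purple one at (247,251) on the table is the decoy. Next I'll measure and confirm with a crop.

```bash
cat > h.py <<'E'
import numpy as np, cv2
def cast(c,uv,z):
    uv=np.atleast_2d(uv).astype(float); K=c["intrinsics"]; R=c["R"]; o=-R.T@c["t"]
    d=(np.linalg.inv(K)@np.c_[uv,np.ones(len(uv))].T).T@R
    return (o+d*((z-o[2])/d[:,2])[:,None])
def wood(px):   # dark-brown boards
    h=cv2.cvtColor(px,cv2.COLOR_BGR2HSV)
    return cv2.inRange(h,(0,60,20),(20,255,125))
def quad(mask,close=9):
    m=cv2.morphologyEx(mask,cv2.MORPH_CLOSE,np.ones((close,close),np.uint8))
    cs,_=cv2.findContours(m,cv2.RETR_EXTERNAL,cv2.CHAIN_APPROX_NONE)
    return sorted(cs,key=cv2.contourArea)[::-1]
E
python3 - <<'E'
from station import cams
from h import *
out=[]
for n,roi,sroi in (("top",[(145,215,330,390),(135,200,250,305)],(115,240,225,405)),("side",[(185,235,305,385),(145,185,295,350)],(140,260,270,400))):
    c=cams.read_camera(n); px=c["pixels"]
    for nm,(a,b,l,r) in zip(("sign","plain"),roi):
        k=quad(wood(px)[a:b,l:r],7)[0]+[l,a]
        if n=="top":
            p=cast(c,k[:,0],.068)[:,:2]; rc=cv2.minAreaRect((p*1000).astype(np.float32)); print(n,nm,np.round(rc[0],1),np.round(rc[1],1),round(rc[2],1)); print(np.round(cv2.boxPoints(rc),0).tolist())
        else:
            p=cast(c,k[:,0],.068)[:,:2]; rc=cv2.minAreaRect((p*1000).astype(np.float32)); print(n,nm,np.round(rc[0],1),np.round(rc[1],1),round(rc[2],1))
    a,b,l,r=sroi
    h=cv2.cvtColor(px,cv2.COLOR_BGR2HSV)[a:b,l:r]; m=((h[...,2]>(200))&(h[...,1]>60)).astype(np.uint8)*255
    k=quad(m,9)[0]; k=cv2.convexHull(k)+[l,a]
    p=cast(c,k[:,0],.06)[:,:2]; rc=cv2.minAreaRect((p*1000).astype(np.float32)); print(n,"step",np.round(rc[0],1),np.round(rc[1],1),round(rc[2],1),np.round(cv2.boxPoints(rc),0).tolist())
    a,b,l,r=roi[0]; 
    if n=="top": out=[cv2.resize(px[110:240,225:405],None,fx=4.4,fy=4.4,interpolation=cv2.INTER_CUBIC)]
cv2.imwrite("pics/crop1.png",out[0])
E
```

```text
top sign [ 607.6 -132.3] [68.4 30.5] 5.2
[[572.0, -120.0], [575.0, -151.0], [643.0, -144.0], [640.0, -114.0]]
top plain [620.1 109.6] [ 91.1 124.6] 88.5
[[557.0, 66.0], [681.0, 62.0], [684.0, 153.0], [559.0, 157.0]]
top step [5.927e+02 5.000e-01] [521.6 367.4] 88.6 [[403.0, -256.0], [770.0, -265.0], [783.0, 257.0], [416.0, 266.0]]
side sign [ 575.7 -122.9] [132.7 102.7] 3.1
side plain [617.2 104.2] [153.4 143. ] 16.4
side step [582.1 -10.8] [435.  288.5] 80.3 [[403.0, -201.0], [688.0, -249.0], [761.0, 179.0], [476.0, 228.0]]
```

View pics/crop1.png

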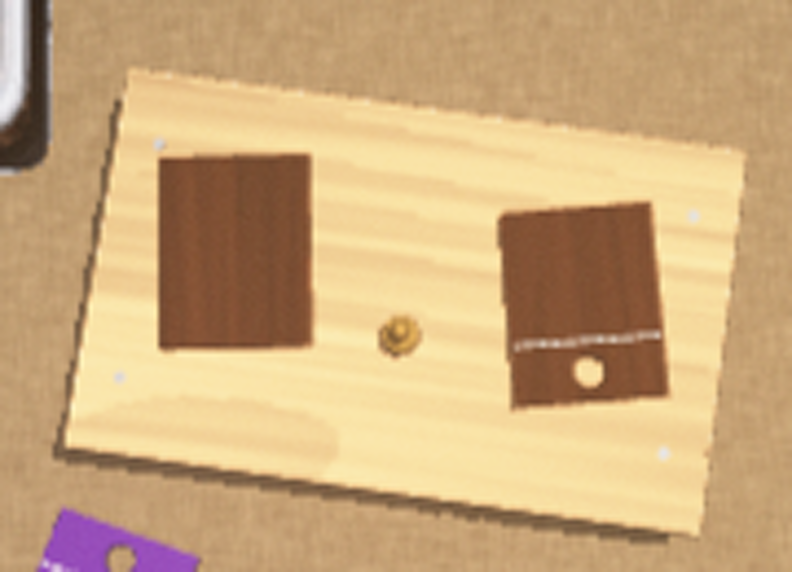

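The crop confirms it: the hole (589,372) and pale line (515-660, 340) are on the right-hand board. I'll measure with sharper masks, then move to a viewing pose above the board.

```bash
cat >> h.py <<'E'
def rect(p):
    rc=cv2.minAreaRect((p*1000).astype(np.float32)); (w,h),a=rc[1],rc[2]
    L=max(w,h); W=min(w,h); a=a if w>=h else a-90
    return np.array(rc[0]),L,W,a   # centre mm, long, short, angle of long axis deg
def board_step(c,roi,sroi):
    px=c["pixels"]; h=cv2.cvtColor(px,cv2.COLOR_BGR2HSV)
    def one(m,roi,cl,z):
        a,b,l,r=roi; k=cv2.convexHull(quad(m[a:b,l:r],cl)[0])+[l,a]
        return rect(cast(c,k[:,0],z)[:,:2])
    bm=cv2.inRange(h,(0,60,20),(20,255,150)); sm=cv2.inRange(px,(0,0,221),(255,255,255))
    return one(bm,roi,7,.068),one(sm,sroi,15,.06)
def quat(psi): f=np.pi/2+psi/2; return [0,np.cos(f),np.sin(f),0]
E
python3 - <<'E'
from station import manip,cams,claw
from h import *
c=cams.read_camera("top"); np.set_printoptions(precision=1,suppress=True)
print(*board_step(c,(145,215,330,390),(115,240,230,405)))
print(board_step(c,(135,200,250,305),(115,240,230,405))[0])
cr=lambda P:np.array(P)/4.4+[225-.4,110-.4]
print("hand: step",1000*cast(c,cr([(128,70),(745,152),(700,535),(65,448)]),.06)[:,:2]); print("board",1000*cast(c,cr([(500,215),(652,203),(667,395),(513,408)]),.068)[:,:2])
c=cams.read_camera("side"); print(*board_step(c,(185,235,305,385),(140,260,270,400)))
manip.goto([0.35,0.4,0.36],quat(0)); manip.goto([0.57,-0.12,0.32],quat(-.05))
s=manip.state(); c=cams.read_camera("wrist"); print(s["time"],s["ee_pos"]*1000,s["orientation"].round(3) if hasattr(s["orientation"],'round') else s["orientation"]); print(c["intrinsics"],c["tool_from_camera"].round(3)); cv2.imwrite("pics/w1.png",c["pixels"])
E
```

```text
(array([ 578.9, -119.8]), 127.74637603759766, 98.87174224853516, 3.0072503089904785) (array([589. ,  -6.6]), 418.63116455078125, 260.3193359375, 80.47517395019531)
(array([621.3, 109. ]), 128.07046508789062, 96.58582305908203, -0.8469619750976562)
hand: step [[ 749.3  179.2]
 [ 680.8 -233.1]
 [ 426.3 -191.5]
 [ 493.7  220.7]]
board [[ 640.2  -68.2]
 [ 645.5 -168.7]
 [ 517.3 -173.1]
 [ 511.4  -72.8]]
(array([ 576. , -123.8]), 133.1486053466797, 104.73318481445312, 2.877742290496826) (array([598.4,  18.1]), 492.4943542480469, 274.548095703125, 80.90348052978516)
3.4083 [ 570.3 -118.6  319.9] [-0.  0.  1.  0.]
[[309.7   0.  323.4]
 [  0.  309.7 195.3]
 [  0.    0.    1. ]] [[ 0.  -1.  -0.3  0.1]
 [ 1.   0.  -0.   0. ]
 [ 0.  -0.3  1.  -0.1]
 [ 0.   0.   0.   1. ]]
```

View pics/w1.png

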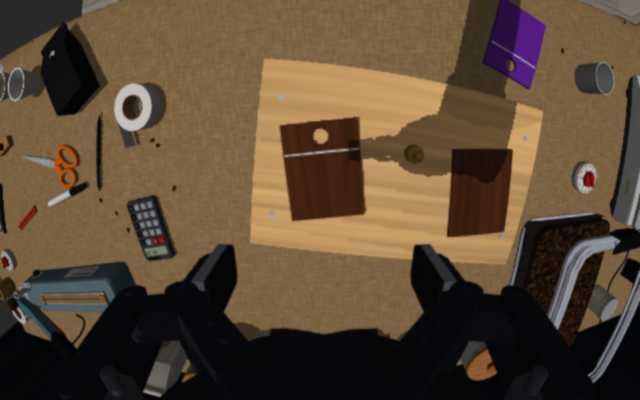

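The top view gives consistent sizes:

| Item | Size (mm) | Centre (mm) | Yaw |
|---|---|---|---|
| Step | 418.6x260.3 | (589,-6.6) | -9.5° |
| Sign board | 128x99 | (579,-120) | +3.0° |

The wrist view shows the hole at (320,135), the line at y≈153, and free room behind the board. I'll lower two part-open fingers behind the back end, flush with it, and push along an arc, stopping about 12 mm short.

```bash
cat >> h.py <<'E'
SC=np.array([.5890,-.0066]); SA=np.radians(-9.525)   # step centre, yaw
def w2s(p): c,s=np.cos(SA),np.sin(SA); return (np.asarray(p)[...,:2]-SC)@np.array([[c,-s],[s,c]])
def s2w(p): c,s=np.cos(SA),np.sin(SA); return SC+np.asarray(p)@np.array([[c,s],[-s,c]])
FX=.011  # finger half width along tool x
def tcp(back,th,gap,z):  # back: board-back midpoint in step frame, th: board yaw rel. step
    p=s2w(np.array(back)+(FX+gap)*np.array([np.cos(th),np.sin(th)])); return [p[0],p[1],z]
def report(c,roi=(140,240,330,395)):
    (b,L,W,a),(s,SL,SW,sa)=board_step(c,roi,(115,240,230,405)); r=w2s(b/1000)*1000
    th=a-np.degrees(SA); back=r+65*np.array([np.cos(np.radians(th)),np.sin(np.radians(th))])
    print("board L %.1f W %.1f"%(L,W),"rel centre",r.round(1),"yaw rel %.2f"%th,"back",back.round(1)); return back/1000,np.radians(th)
E
python3 - <<'E'
from station import manip,cams,claw
from h import *
c=cams.read_camera("top"); 
back0=np.array([.0722,-.0992]); th0=np.radians(12.53)
claw.move_gripper(.05)
q=quat(SA+th0)
manip.goto(tcp(back0,th0,.028,.13),q)
manip.move_linear(tcp(back0,th0,.028,.085),vel=.12)
hit=manip.move_linear(tcp(back0,th0,.028,.058),vel=.02,threshold=3)
s=manip.state(); z=s["ee_pos"][2]; print(hit,z,s["force"],s["finger_gap"],s["time"])
z+=.002; manip.move_linear(tcp(back0,th0,.028,z),vel=.02)
c=cams.read_camera("top"); cv2.imwrite("pics/t2.png",cv2.resize(c["pixels"][110:240,225:405],None,fx=4.4,fy=4.4,interpolation=cv2.INTER_CUBIC))
c=cams.read_camera("wrist"); cv2.imwrite("pics/w2.png",c["pixels"]); print(manip.state()["ee_pos"],manip.state()["force"])
E
```

```text
False 0.05814827570109507 [-0.04250112  0.71271661  0.03968612] 0.050030644122895866 6.8583
[ 0.6827919  -0.11432028  0.06023564] [-0.26070955 -0.35531854  0.05060993]
```

View pics/w2.png

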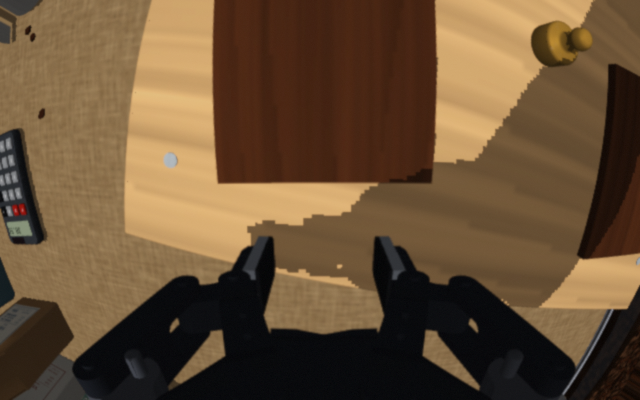

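The wrist view shows the fingertips at (260,240) and (385,240), level with the board's back edge (row 183) and centred on it. They haven't touched the step yet because the part-open pads sit further back, so I'll continue the guarded descent and then push.

Run:
```python
from station import manip,cams,claw
from h import *
back0=np.array([.0722,-.0992]); th0=np.radians(12.53)
f0=np.array(manip.state()["force"])
hit=manip.move_linear(tcp(back0,th0,.028,.046),vel=.015,threshold=3)
s=manip.state(); z=s["ee_pos"][2]; print(hit,z,np.array(s["force"])-f0,s["time"])
if not hit: raise SystemExit
z+=.0025; manip.move_linear(tcp(back0,th0,.028,z),vel=.03); open("z.txt","w").write(str(z))
manip.move_linear(tcp(back0,th0,.002,z),vel=.04)
b=back0.copy(); xe=-.040+.014; n=5; xs=np.linspace(b[0],xe,n+1)[1:]
T=b[0]+.040
for x in xs:
    th=th0*max(0,(x-xe)/(b[0]-xe)); y=back0[1]-(back0[0]-x)*np.tan((th0+th)/2)
    manip.move_linear(tcp([x,y],th,0,z),vel=.04,rotation=quat(SA+th))
print(x,y,manip.state()["force"],manip.state()["time"])
c=cams.read_camera("wrist"); cv2.imwrite("pics/w3.png",c["pixels"])
c=cams.read_camera("top"); cv2.imwrite("pics/t3.png",cv2.resize(c["pixels"][110:240,225:405],None,fx=4.4,fy=4.4,interpolation=cv2.INTER_CUBIC)); report(c)
```

```text
True 0.05721457544580384 [-0.54012962  1.44187245  5.72174417] 7.6333
-0.026000000000000002 -0.10998066690777542 [-0.79557437  0.26489647  0.03369378] 11.9667
board L 288.7 W 186.7 rel centre [ -17.9 -133.4] yaw rel 7.92 back [  46.5 -124.4]
```

View pics/w3.png

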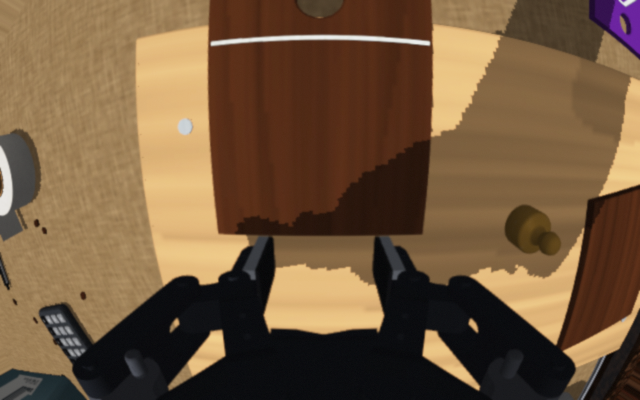

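The wrist view shows the board flush on both fingertips. The pale line runs from (212,43) to (430,43) and the step's front edge is at about (137,40)-(205,28) on the left and (435,27) onwards on the right, so some travel remains. I'll measure it with fisheye rays.

```bash
cat >> h.py <<'E'
from scipy.spatial.transform import Rotation
def wcast(c,s,uv,z):
    uv=np.atleast_2d(uv).astype(float); K=c["intrinsics"]; d=(uv-[K[0,2],K[1,2]])/K[0,0]; r=np.linalg.norm(d,axis=1)
    ray=np.c_[d*(np.sin(r)/r)[:,None],np.cos(r)]; M=np.array(c["tool_from_camera"])
    w,x,y,zq=s["orientation"]; R=Rotation.from_quat([x,y,zq,w]).as_matrix()
    o=R@M[:3,3]+s["ee_pos"]; ray=ray@(R@M[:3,:3]).T
    return (o+ray*((z-o[2])/ray[:,2])[:,None])[:,:2]
def line(P):
    vx,vy,x,y=cv2.fitLine(P.astype(np.float32)*1000,cv2.DIST_HUBER,0,.01,.01).ravel(); d=np.array([vx,vy])*np.sign(vy); p=np.array([x,y])
    res=(P*1000-p)@[-d[1],d[0]]
    return p,d,np.degrees(np.arctan2(-d[0],d[1])),np.std(res)
def wmeasure(c,s,lc,lr,ec,er,bc=None,br=None):
    px=c["pixels"].astype(float); g=cv2.GaussianBlur(c["pixels"],(3,3),0).astype(float)
    L=[];E=[];B=[]
    for u in range(*lc):
        col=px[lr[0]:lr[1],u,0]; w=np.clip(col-np.median(col)-30,0,None)
        if w.sum()>50: L.append((u,lr[0]+(w*np.arange(len(w))).sum()/w.sum()))
    def step(u,rr,sg):
        col=g[rr[0]:rr[1],u,2]; dd=sg*(np.roll(col,-1)-np.roll(col,1))[1:-1]; k=dd.argmax()
        if dd[k]>25 and 0<k<len(dd)-1:
            a,b,e=dd[k-1:k+2]; return u,rr[0]+1+k+.5*(a-e)/(a-2*b+e-1e-9)
    for a,b in ec: E+= [v for u in range(a,b) if (v:=step(u,er,1))]
    PL=line(wcast(c,s,L,.068)); PE=line(wcast(c,s,E,.06))
    n=np.array([PE[1][1],-PE[1][0]])  # +x side
    print("n",len(L),len(E),"yaw line %.2f edge %.2f"%(PL[2],PE[2]),"res %.2f %.2f"%(PL[3],PE[3]),"line behind edge mm %.2f"%((PL[0]-PE[0])@n),"line pt",PL[0].round(1),"line width %.1f"%np.ptp(wcast(c,s,L,.068)[:,1]*1000))
    print("edge from top-cam step fit: x_s of edge pt %.1f (should be -130)"%(w2s(PE[0]/1000)[0]*1000), "line x_s %.1f y_s %.1f"%tuple(w2s(PL[0]/1000)*1000))
E
python3 - <<'E'
from station import manip,cams
from h import *
s=manip.state(); c=cams.read_camera("wrist")
wmeasure(c,s,(220,424),(32,56),[(145,203),(440,485)],(8,60))
wmeasure(c,s,(220,424),(32,56),[(145,203)],(8,60))
wmeasure(c,s,(220,424),(32,56),[(440,485)],(8,60))
E
```

```text
n 204 103 yaw line -9.59 edge -9.40 res 0.03 0.04 line behind edge mm 11.48 line pt [456.5 -91.7] line width 88.7
edge from top-cam step fit: x_s of edge pt -128.0 (should be -130) line x_s -116.6 y_s -105.8
n 204 58 yaw line -9.59 edge -9.52 res 0.03 0.04 line behind edge mm 11.33 line pt [456.5 -91.7] line width 88.7
edge from top-cam step fit: x_s of edge pt -127.9 (should be -130) line x_s -116.6 y_s -105.8
n 204 45 yaw line -9.59 edge -9.40 res 0.03 0.02 line behind edge mm 11.48 line pt [456.5 -91.7] line width 88.7
edge from top-cam step fit: x_s of edge pt -128.2 (should be -130) line x_s -116.6 y_s -105.8
```

View pics/t3.png

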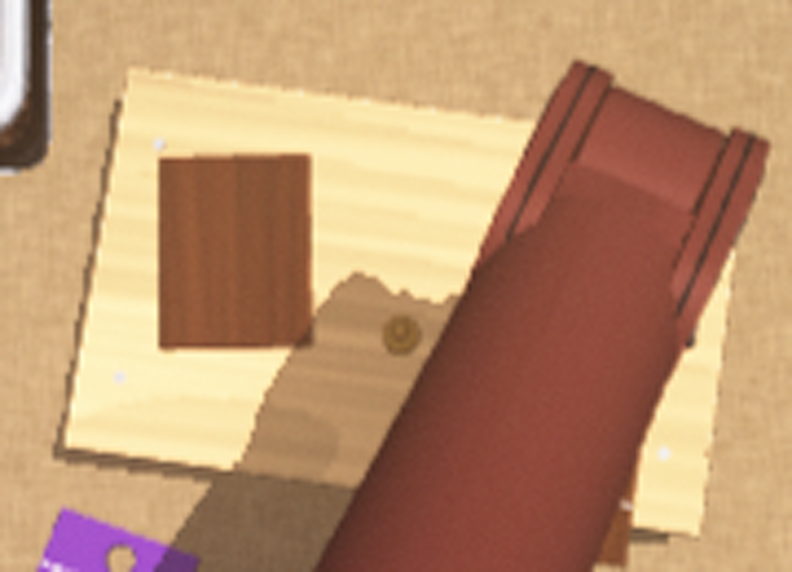

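The top view shows the plain board and the weight in place. The wrist measurement puts the line 11.4 mm behind the edge and square to within 0.2°, so I'll push the rest and re-measure.

Run:
```python
from station import manip,cams
from h import *
z=float(open("z.txt").read()); th=np.radians(.1)
manip.move_linear(tcp([-.026-.0112,-.110],th,0,z),vel=.02,rotation=quat(SA+th)); manip.sleep(.3)
s=manip.state(); c=cams.read_camera("wrist"); cv2.imwrite("pics/w4.png",c["pixels"]); print(s["time"],s["force"])
for e in ([(150,203),(440,470)],[(150,203)],[(440,470)]): wmeasure(c,s,(220,424),(32,56),e,(20,75))
```

```text
13.125 [-0.30093736 -0.38125603  0.02144574]
n 204 83 yaw line -9.41 edge -9.37 res 0.01 0.04 line behind edge mm 0.83 line pt [445.2 -94.5] line width 88.7
edge from top-cam step fit: x_s of edge pt -128.0 (should be -130) line x_s -127.3 y_s -110.5
n 204 53 yaw line -9.41 edge -9.29 res 0.01 0.04 line behind edge mm 0.93 line pt [445.2 -94.5] line width 88.7
edge from top-cam step fit: x_s of edge pt -127.9 (should be -130) line x_s -127.3 y_s -110.5
n 204 30 yaw line -9.41 edge -9.08 res 0.01 0.03 line behind edge mm 0.50 line pt [445.2 -94.5] line width 88.7
edge from top-cam step fit: x_s of edge pt -128.3 (should be -130) line x_s -127.3 y_s -110.5
```

View pics/w4.png

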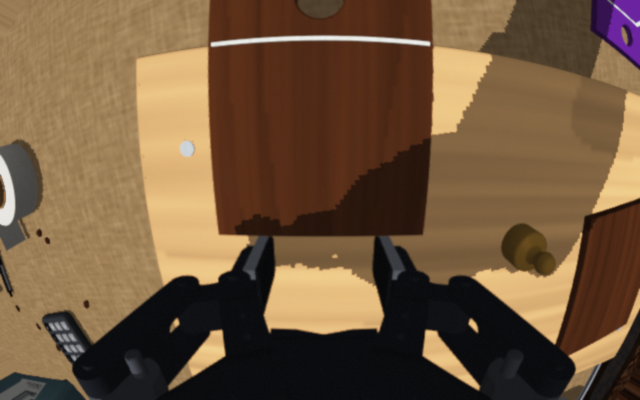

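The line (row 43) now lies about 0.8 mm behind the edge. I'll push that last bit, back straight off, rise, and check from directly above.

Run:
```python
from station import manip,cams
from h import *
z=float(open("z.txt").read()); th=np.radians(.1); b=[-.026-.0120,-.110]
manip.move_linear(tcp(b,th,0,z),vel=.01); manip.sleep(.2)
manip.move_linear(tcp(b,th,.03,z),vel=.06)
manip.move_linear(tcp(b,th,.03,.16),vel=.12)
manip.goto([.52,-.10,.24],quat(SA)); manip.sleep(.3)
s=manip.state(); c=cams.read_camera("wrist"); cv2.imwrite("pics/w5.png",c["pixels"]); print(s["time"],s["ee_pos"])
```

```text
16.0333 [ 0.51984788 -0.10018096  0.2391282 ]
```

View pics/w5.png

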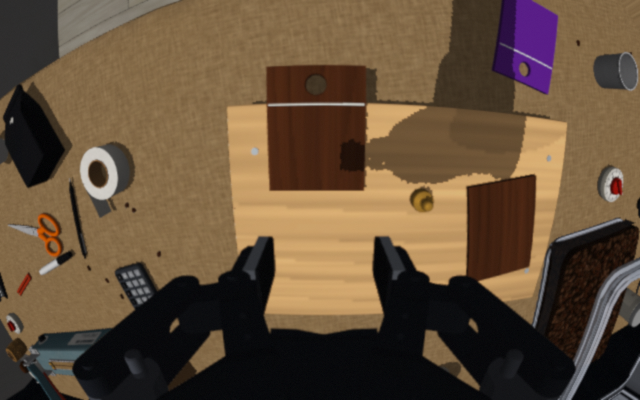

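The final view shows the board square, with the line (268-365, row 104) level with the front edge (230-265, row ~105). The hole is clear of the step, and the weight and plain board look untouched. One numeric check, then I'll hand in.

Run:
```python
from station import manip,cams
from h import *
s=manip.state(); c=cams.read_camera("wrist")
for e in ([(232,264),(372,430)],[(232,264)],[(372,430)]):
    try: wmeasure(c,s,(272,362),(97,111),e,(90,118))
    except Exception as x: print(x)
```

```text
n 90 90 yaw line -9.28 edge -9.26 res 0.06 0.15 line behind edge mm 1.08 line pt [445.9 -90.8] line width 88.5
edge from top-cam step fit: x_s of edge pt -128.3 (should be -130) line x_s -127.2 y_s -106.7
n 90 32 yaw line -9.28 edge -8.41 res 0.06 0.12 line behind edge mm 2.35 line pt [445.9 -90.8] line width 88.5
edge from top-cam step fit: x_s of edge pt -128.0 (should be -130) line x_s -127.2 y_s -106.7
n 90 58 yaw line -9.28 edge -9.47 res 0.06 0.08 line behind edge mm 1.38 line pt [445.9 -90.8] line width 88.5
edge from top-cam step fit: x_s of edge pt -128.7 (should be -130) line x_s -127.2 y_s -106.7
```

The two measurements put the line 0 to 1 mm behind the edge and square to it, which is within measuring error, so I'll hand in.

```bash
python3 -c "
from station import manip
print(manip.hand_in(), manip.state()['time'])"
```

```text
the job is handed in; nothing more can be done
the job is handed in; nothing more can be done
```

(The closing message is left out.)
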